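# Empty the ointment carousel

## Task

Clear the ointment carousel for cleaning: work the crank round anticlockwise, and as each remaining jar comes into the gap in the clear hood, pull it straight up out of its spring clips and stand it in the steel tray. Carry the crank right round, one full turn to its far stop, so that its arm is over the gap again and every place has passed. Do not knock over the brown bottle or the wide jar standing close by.

Things in the scene. Friction and masses are not known exactly. Their poses are not given: they have to be found in the camera images.
- carousel: Rotary ointment-jar dispenser, fixed on the worktop. Origin on its vertical axis at worktop height, z up; its own -x points through the gap in the hood. Round foot 244 mm across, 12 mm high; on it a turning white disc, 233 mm across, top face 26 mm above the worktop, with six places 60 degrees apart, 81.5 mm from the axis: five sockets and, under the crank arm, a blank.
- gap (a point): Middle of the gap: the spot on the disc's top face, 26 mm above the worktop and 81.5 mm from the axis towards the carousel's own -x, where a jar stands when it can be lifted out. A small dark line on the foot marks this direction.
- hood_top (a point): Point on top of the fixed clear plastic hood, behind the axis. The hood covers the carousel except for the gap, 50 degrees each side of its own -x: flat top 87 to 90 mm above the worktop, side wall 121 mm from the axis down to the foot. Jars, clips and disc pass under it; the crank turns above it.
- crank (a joint): Angle of disc and crank (rad), growing anticlockwise seen from above. 0: the start, crank arm over the middle of the gap, at a stop. 6.283: one full turn, arm over the gap again, at the other stop (each stop has 0.04 rad of play). Friction (about 1.5 N at the knob) holds it where it is left. jar_k is at the middle of the gap at k x 1.047 rad (jar_1 at 1.047 ... jar_5 at 5.236).
- crank_knob (a point): Middle of the black upright knob on the end of the crank arm, 42 mm from the carousel's axis and 123 mm above the worktop. Knob 18 mm in diameter, reaching from 100 to 138 mm above the worktop; it spins freely on its pin, so a hand holding it need not turn. Top of the crank arm: 99 mm above the worktop.
- tray: Loose stainless instrument tray, 255 x 360 mm outside, rim 33 mm high, empty, 0.6 kg. Origin: centre of its underside; x along the short side, y along the long side, z up. Floor 2 mm thick, clear inside for 212 mm (x) by 316 mm (y).
- jar_1: Ointment jar, cylinder 50 mm across, 46 mm tall, 50 to 95 g; origin under its centre, z to the lid. If present, starts in socket 1, underside 26 mm above the worktop, between stops 6 mm high. Two spring clips, towards and away from the axis, 83 mm above the worktop, hook 2 mm over its lid: it needs a straight upward pull of 10 to 15 N for the first 5 mm. Grip its two other sides.
- jar_2: Ointment jar, cylinder 50 mm across, 46 mm tall, 50 to 95 g; origin under its centre, z to the lid. If present, starts in socket 2, underside 26 mm above the worktop, between stops 6 mm high. Two spring clips, towards and away from the axis, 83 mm above the worktop, hook 2 mm over its lid: it needs a straight upward pull of 10 to 15 N for the first 5 mm. Grip its two other sides.
- jar_3: Ointment jar, cylinder 50 mm across, 46 mm tall, 50 to 95 g; origin under its centre, z to the lid. If present, starts in socket 3, underside 26 mm above the worktop, between stops 6 mm high. Two spring clips, towards and away from the axis, 83 mm above the worktop, hook 2 mm over its lid: it needs a straight upward pull of 10 to 15 N for the first 5 mm. Grip its two other sides.
- jar_4: Ointment jar, cylinder 50 mm across, 46 mm tall, 50 to 95 g; origin under its centre, z to the lid. If present, starts in socket 4, underside 26 mm above the worktop, between stops 6 mm high. Two spring clips, towards and away from the axis, 83 mm above the worktop, hook 2 mm over its lid: it needs a straight upward pull of 10 to 15 N for the first 5 mm. Grip its two other sides.
- jar_5: Ointment jar, cylinder 50 mm across, 46 mm tall, 50 to 95 g; origin under its centre, z to the lid. If present, starts in socket 5, underside 26 mm above the worktop, between stops 6 mm high. Two spring clips, towards and away from the axis, 83 mm above the worktop, hook 2 mm over its lid: it needs a straight upward pull of 10 to 15 N for the first 5 mm. Grip its two other sides.
- bottle_brown: Bystander: brown medicine bottle, 43 mm across, 90 mm tall, standing in front of the bag sealer to the right of the carousel's gap; origin under its centre.
- wide_jar: Bystander: low jar with a flat wide lid, 70 mm across, 37 mm tall, standing in front between carousel and tray; not one of the carousel's jars. Origin under its centre.

How it is judged:
At the end, for the whole second after the job is handed in: Every jar that was in the carousel stands at rest, upright within 0.3 rad, inside the tray (its origin over the clear floor, within 104 mm of the tray's centre along x and 155 mm along y, and less than 35 mm above its underside), and the crank has been carried through its full turn (above 6.15 rad) (value of joint crank above 6.15 rad and velocity of joint crank below 0.05 rad/s and x of jar_1 in the frame of tray between -0.104 and 0.104 m and y of jar_1 in the frame of tray between -0.155 and 0.155 m and z of jar_1 in the frame of tray between -0.005 and 0.035 m and linear speed of each of jar_1, jar_2, jar_3, jar_4, jar_5 below 0.02 m/s and angle between each of jar_1, jar_2, jar_3, jar_4, jar_5's own z axis and vertical below 0.3 rad and x of jar_2 in the frame of tray between -0.104 and 0.104 m and y of jar_2 in the frame of tray between -0.155 and 0.155 m and z of jar_2 in the frame of tray between -0.005 and 0.035 m and x of jar_3 in the frame of tray between -0.104 and 0.104 m and y of jar_3 in the frame of tray between -0.155 and 0.155 m and z of jar_3 in the frame of tray between -0.005 and 0.035 m and x of jar_4 in the frame of tray between -0.104 and 0.104 m and y of jar_4 in the frame of tray between -0.155 and 0.155 m and z of jar_4 in the frame of tray between -0.005 and 0.035 m and x of jar_5 in the frame of tray between -0.104 and 0.104 m and y of jar_5 in the frame of tray between -0.155 and 0.155 m and z of jar_5 in the frame of tray between -0.005 and 0.035 m); the robot touches nothing.
It fails at once if the brown bottle or the wide jar is knocked over (angle between any of bottle_brown, wide_jar's own z axis and vertical above 0.6 rad).
Of jar_1, jar_2, jar_3, jar_4, jar_5 only 3 to 5 are there at a start; the rules pass over those that are not, and their reading is None.
At some moment in a run one of tray may be knocked a few centimetres aside while the robot is not near it.
Once in a run the grip may slacken for a moment while it holds something.
It also fails if it takes over 210 s, if anything falls off the work surface, if the arm or the gripper's body presses on something with over 40 N, if the wrist force passes 120 N, or if a joint passes its speed limit or range.

## Robot

A 6-joint arm with a two-finger parallel gripper is mounted at the origin on a cart in front of the work surface, level with it; the furniture and walls round the work are solid. World frame = base frame: x ahead of the robot, y to its left, z up, the work surface at z = 0. Lengths are in m, angles in rad, forces in N, time in s.
With the tool pointing down it reaches from about 0.325 to 0.775 m from the base axis. Payload 5.5 kg.
Tool frame: the origin (TCP) lies at the centre of the arm's flange, where the gripper is bolted on; the fingertips stand 173 mm ahead of it and the grasp point (between the pads) lies 155 mm ahead of it; z points along the fingers, y is the line along which they close (so a half turn about z gives the same grasp; the last joint's range is limited). The gripper opens to 85 mm and grips with 20 to 120 N. Pads are 22 mm wide; open, the fingers measure 114 mm over their backs; the gripper's body (76 mm by 85 mm) begins 54 mm behind the grasp point. The pads swing forward as they close: fully open they stand 13 mm farther back than shut.
Start: joints at [-1.253, 0.091, 1.231, -0, 1.82, -0.057], TCP at [0.22, -0.558, 0.405] pointing down, gripper open.
Joint ranges: [-2.87, 2.87], [-0.86, 2.18], [0.17, 2.46], [-1.51, 4.65], [0.06, 2.69], [-2.65, 2.65]. Speed limits (rad/s): [2.57, 2.57, 3.01, 3.14, 3.14, 3.14].

## Interface

Orientations are given as a 3x3 rotation matrix whose columns are the frame's x, y, z axes.
In Python, from bench import ctrl gives the robot as it stands. The module is installed in compiled form; this text tells all that it offers.
- The arm moves only by the tool servo_tool, never from a script. Its argument "steps" is a list of rows, each a list of 4 numbers: the shift along the tool's x, y, z in cm, then the turn about the tool's z in rad. In form: [[x, y, z, spin], ...]. A call has 1 to 10 rows; each row is the pose to reach, as a shift and turn from the pose commanded when the call began, along the tool's axes at that moment; what a row does not reach only later rows make up. A row lasts 1/10 s, in which the tool goes at most 50 mm and 8.59 degrees, less where a joint would pass 70% of its speed; a pose out of reach is approached as far as the arm can. A call with a gripper value outside its range is refused whole. "grip" is the opening, from 0 (shut) to 1 (fully open), set as the call begins (left out, the last holds). The fingers move at their own pace and stop on an object; the grip force is fixed at half the most. Time passes only in rows, so rows that repeat a pose let the fingers close. It gives the time, the measured TCP pose, the force, the opening and the grip force at its end, in the units of the state.
- ctrl.observe(): the state, without advancing time (a new reading comes with each control period).
- ctrl.get_image(name): name is "side" or "top" or "wrist"; returns a dict with "image" (480x640x3 uint8, blue, green, red), "fx", "fy", "cx", "cy" (pixels), "rvec" (rotation vector, rad) and "tvec" (3), from world to camera coordinates, as OpenCV has them; the wrist camera has in their place "T_tool_cam" (4x4, takes a point from camera to tool coordinates, whose origin is the TCP and whose axes are the flange's). Camera axes: x right, y down, z forward; pixel columns grow to the right and rows downward; lengths in m; the calibration is good to about 2 mm. A picture is of the moment at which its call begins: read the wrist's pose just before it. There is no depth.
- ctrl.job_done(): hands the job in; it is judged then, once.
The state is a dict: "time_s": time; "qpos": joint angles; "qvel": joint speeds; "joint_efforts": joint torques, N m; "eef_pos": TCP position; "tcp_rot": TCP orientation; "contact_force": force on the tool from outside, world axes, zero at the start; "torque": the same for the moment, N m; "finger_gap": opening from 0.0 (shut) to 1.0 (fully open); "grip_force": force on a finger pad.
Only numpy, scipy, OpenCV 4.12 (cv2) and the standard library are available. Lean on these libraries where they do the work, as an engineer would, in place of code of your own. Each camera call takes 0.05 s, during which the arm holds its last target. There are 200 camera calls.

## Working session

There is one attempt and no reset: what is moved stays moved. The work goes in short steps, Python scripts to look and compute and a tool call to move; the robot and the scene stay as the last step left them, time stands still between calls to the robot, and variables do not carry over. Pictures are saved under pics/ and viewed, at most 14 in all, crops included, and the job is handed in when it is done.

Besides the shell and the picture viewer there is one more tool, called after "Call:" as name(argument=value, ...) on one line, values as JSON. servo_tool: Moves the arm, as the interface text tells. Its arguments: {"type":"object","properties":{"steps":{"type":"array","items":{"type":"array","items":{"type":"number"}}},"grip":{"type":"number"}},"required":["steps"]}

```bash
mkdir -p pics; cat > h.py <<'E'
import numpy as np, cv2
from bench import ctrl
def grab(name):
    s=ctrl.observe(); d=ctrl.get_image(name)
    if name=="wrist":
        T=np.eye(4); T[:3,:3]=np.array(s["tcp_rot"]).reshape(3,3); T[:3,3]=s["eef_pos"]
        M=T@np.array(d["T_tool_cam"]); d["R"],d["c"]=M[:3,:3],M[:3,3]
    else:
        R,_=cv2.Rodrigues(np.array(d["rvec"],float)); d["R"]=R.T; d["c"]=-R.T@np.array(d["tvec"],float).ravel()
    return d
def ray(d,u,v,z):
    r=d["R"]@np.array([(u-d["cx"])/d["fx"],(v-d["cy"])/d["fy"],1.]); return d["c"]+r*(z-d["c"][2])/r[2]
def proj(d,p):
    q=d["R"].T@(np.array(p)-d["c"]); return q[0]/q[2]*d["fx"]+d["cx"],q[1]/q[2]*d["fy"]+d["cy"]
E
python3 - <<'E'
from h import *
s=ctrl.observe(); print(s)
for n in("top","side"):
    d=grab(n); cv2.imwrite(f"pics/{n}0.png",d["image"]); print(n,d["c"],d["R"],d["fx"],d["cx"],d["cy"])
E
```

```text
{'time_s': 0.0, 'qpos': array([-1.25272079e+00,  9.18793879e-02,  1.23189029e+00,  3.95331953e-06,
        1.81978773e+00, -5.67208611e-02]), 'qvel': array([-0.00043407, -0.00026777,  0.00105717, -0.0007354 ,  0.00181338,
        0.00231717]), 'joint_efforts': array([ 1.98526381e-03, -4.58728695e+01, -4.18023849e+01,  2.04151279e-04,
        1.15201331e-02,  3.57029691e-06]), 'eef_pos': array([ 0.21965645, -0.55841298,  0.40353575]), 'tcp_rot': array([[ 9.30581857e-01,  3.66083371e-01, -6.10816270e-04],
       [ 3.66083863e-01, -9.30579990e-01,  1.86739789e-03],
       [ 1.15209916e-04, -1.96137657e-03, -9.99998070e-01]]), 'contact_force': array([-0.09248989, -0.40969175,  0.48682273]), 'torque': array([-0.04062555, -0.00234636, -0.01412852]), 'grip_force': 0.0, 'finger_gap': 1.0008138100369752}
top [0.4202568  0.27114551 1.01058927] [[-0.01779588 -0.98590239  0.16637241]
 [-0.99973548  0.01512112 -0.01732995]
 [ 0.0145699  -0.1666368  -0.98591069]] 503.16635416748164 319.94549858206403 239.94189647647417
side [-0.05516129  1.19281064  0.63792013] [[-0.8429883  -0.22427469  0.48894948]
 [-0.53771858  0.37691518 -0.75418411]
 [-0.01514807 -0.8986856  -0.43833176]] 614.1896358835983 321.9515474703205 246.24187612223673
```

View pics/top0.png

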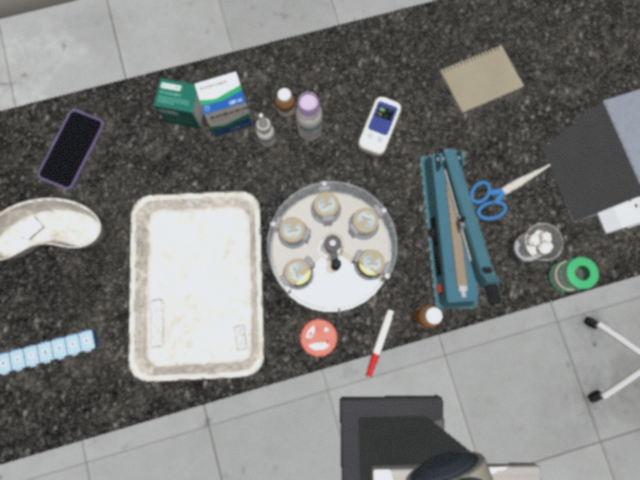

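View pics/side0.png

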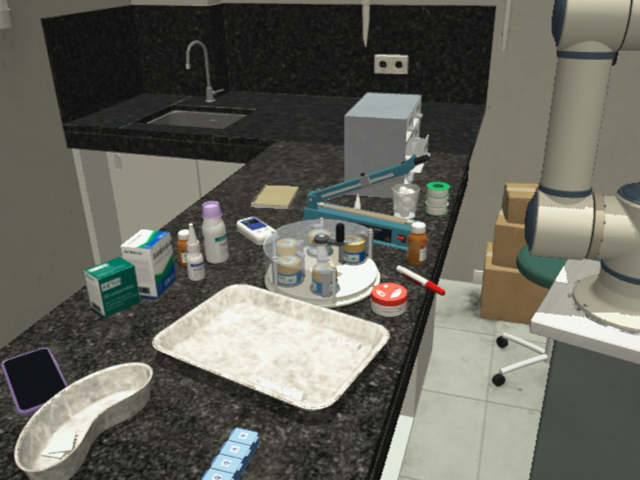

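The top view shows five jars: (298,271), (293,231), (326,207), (364,221) and (370,264). The knob is near (336,265), the tray spans x 130–263 and y 193–380, the wide jar is at (319,338) and the brown bottle at (431,317).

```bash
python3 - <<'E'
from h import *
from scipy.optimize import least_squares
d=grab("top"); im=d["image"]
J=np.array([ray(d,*p,.072)[:2] for p in [(298,271),(293,231),(326,207),(364,221),(370,264)]])
# the five places: angle of gap a; place k at a-60k or so
f=lambda q:(np.array([[q[0]+.0815*np.cos(q[2]+k*np.pi/3),q[1]+.0815*np.sin(q[2]+k*np.pi/3)] for k in(5,4,3,2,1)])-J[::-1]).ravel()
for a0 in (np.pi,):
    r=least_squares(f,[.57,.25,a0]); print(r.x,r.cost,np.abs(r.fun).max())
# print jar order
print(J)
print("knob",ray(d,336,265,.138),"wide",ray(d,319,338,.037),"bottle",ray(d,433,315,.09))
for p in [(130,193),(263,193),(263,380),(130,380)]: print("tray",ray(d,*p,.033))
g=im.astype(int); hsv=cv2.cvtColor(im,cv2.COLOR_BGR2HSV)
m=((hsv[...,2]>150)&(hsv[...,1]<60)).astype(np.uint8); m[:, :125]=0; m[:,268:]=0; m[:185]=0; m[385:]=0
m=cv2.morphologyEx(m,cv2.MORPH_OPEN,np.ones((5,5)))
c=max(cv2.findContours(m,0,2)[0],key=cv2.contourArea); rr=cv2.minAreaRect(c); print(rr)
b=np.array([ray(d,*p,.033)[:2] for p in cv2.boxPoints(rr)]); print(b,b.mean(0),[np.linalg.norm(b[i]-b[i-1]) for i in range(4)])
E
```

```text
[0.59715731 0.23668078 0.09706985] 0.023131413616492583 0.12634451492973664
[[0.52033976 0.29676256]
 [0.59662092 0.30543541]
 [0.6423855  0.24192414]
 [0.61397691 0.17000093]
 [0.53134715 0.16138211]]
knob [0.52273412 0.22858012 0.138     ] wide [0.39566035 0.25919136 0.037     ] bottle [0.43424192 0.05212082 0.09      ]
tray [0.68579336 0.63043921 0.033     ]
tray [0.68211454 0.36609075 0.033     ]
tray [0.31999368 0.36571724 0.033     ]
tray [0.32479678 0.6142922  0.033     ]
((193.68841552734375, 285.90618896484375), (187.00733947753906, 135.61781311035156), 88.31531524658203)
[[0.6830347  0.64383963]
 [0.68749127 0.37464489]
 [0.32473081 0.3634373 ]
 [0.32237205 0.61667976]] [0.50440721 0.49965039] [np.float64(0.3616838440467598), np.float64(0.2692316245831218), np.float64(0.3629335489579061), np.float64(0.2532534441261677)]
```

```bash
python3 - <<'E'
from h import *
from scipy.optimize import least_squares
d=grab("top")
J=np.array([ray(d,*p,.072)[:2] for p in [(298,271),(293,231),(326,207),(364,221),(370,264)]])
f=lambda q:(np.array([[q[0]+.0815*np.cos(q[2]-k*np.pi/3),q[1]+.0815*np.sin(q[2]-k*np.pi/3)] for k in range(1,6)])-J).ravel()
r=least_squares(f,[.57,.25,np.pi]); print(r.x,r.cost,np.abs(r.fun).max())
s=ctrl.observe(); R=np.array(s["tcp_rot"]); print(np.arctan2(R[1,0],R[0,0]))
c=r.x[:2]; a=r.x[2]; print("knob est",c+.042*np.array([np.cos(a),np.sin(a)]),"gap",c+.0815*np.array([np.cos(a),np.sin(a)]))
w=grab("wrist"); print(w["T_tool_cam"],w["fx"])
E
```

```text
[0.56472592 0.23337279 3.24781913] 2.6048558455999562e-05 0.003617620379211317
0.37481257730761514
knob est [0.52296267 0.22891967] gap [0.48368532 0.22473161]
[[-6.24737513e-05 -9.49621983e-01 -3.13397648e-01  8.04094572e-02]
 [ 9.99999923e-01  6.22862662e-05 -3.88076154e-04 -5.01067249e-04]
 [ 3.88046016e-04 -3.13397649e-01  9.49621905e-01  3.01347953e-02]
 [ 0.00000000e+00  0.00000000e+00  0.00000000e+00  1.00000000e+00]] 366.3629258956446
```

Call:
servo_tool(steps=[[57,-62.1,0,0.269],[57,-62.1,0,0.269],[57,-62.1,0,0.269],[57,-62.1,0,0.269],[57,-62.1,0,0.269],[57,-62.1,0,0.269],[57,-62.1,0,0.269],[57,-62.1,0,0.269],[57,-62.1,0,0.269],[57,-62.1,0,0.269]], grip=0.6)

```text
time_s: 1.25
eef_pos: [0.3994, -0.0898, 0.4049]
tcp_rot: [[0.994, 0.105, 0.001], [0.105, -0.994, -0.0], [0.001, 0.0, -1.0]]
contact_force: [0.9, -0.2, -0.1]
finger_gap: 0.6
grip_force: 0.0
```

Call:
servo_tool(steps=[[15.6,-30.4,0,0],[15.6,-30.4,0,0],[15.6,-30.4,0,0],[15.6,-30.4,0,0],[15.6,-30.4,0,0],[15.6,-30.4,0,0],[15.6,-30.4,0,0],[15.6,-30.4,0,0],[15.6,-30.4,0,0]])

```text
time_s: 2.15
eef_pos: [0.5226, 0.2279, 0.4037]
tcp_rot: [[0.994, 0.107, -0.002], [0.107, -0.994, -0.001], [-0.002, 0.001, -1.0]]
contact_force: [0.2, -0.1, -0.5]
finger_gap: 0.605
grip_force: 0.0
```

```bash
python3 - <<'E'
from h import *
s=ctrl.observe(); print(s["eef_pos"])
d=grab("wrist"); cv2.imwrite("pics/w0.png",d["image"])
print(proj(d,[.523,.229,.138]),proj(d,[.4837,.2247,.026]))
E
```

```text
[0.52258132 0.227864   0.4037282 ]
(np.float64(317.2504594469292), np.float64(244.34580327031324)) (np.float64(317.59752970571566), np.float64(245.886865729384))
```

View pics/w0.png

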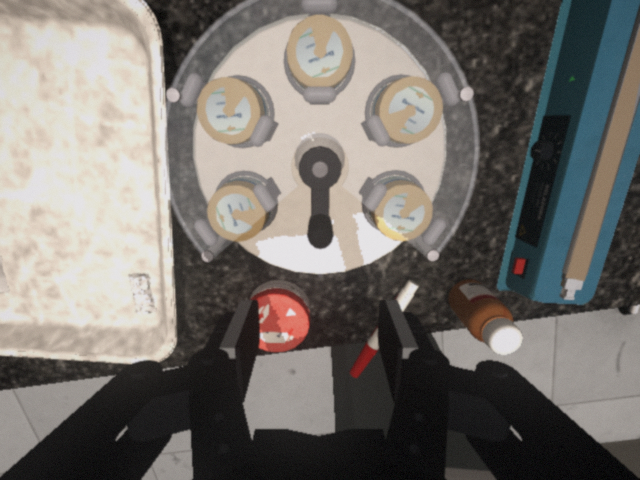

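The wrist view shows all five jars and the arm pointing straight down the image, so the tool is aligned with the gap. The hub is at (320,168), the knob at (320,234), and the jar lids at (237,209), (230,108), (321,53), (411,108) and (404,208).

```bash
python3 - <<'E'
from h import *
from scipy.optimize import least_squares
d=grab("wrist"); im=d["image"]
g=cv2.cvtColor(im,cv2.COLOR_BGR2GRAY)
m=(g[150:255,300:342]<55).astype(np.uint8); ys,xs=np.nonzero(m); 
for r in range(205,255,4):
    x=np.nonzero(m[r-150])[0]; print(r,(x.min()+300,x.max()+300) if len(x) else None,end=" ")
print()
hs=cv2.cvtColor(im,cv2.COLOR_BGR2HSV)
J=[]
for p in [(237,209),(230,108),(321,53),(411,108),(404,208)]: J.append(ray(d,*p,.072)[:2])
J=np.array(J)
f=lambda q:(np.array([[q[0]+.0815*np.cos(q[2]-k*np.pi/3),q[1]+.0815*np.sin(q[2]-k*np.pi/3)] for k in range(1,6)])-J).ravel()
r=least_squares(f,[.57,.25,np.pi]); print(r.x,np.abs(r.fun).max())
a=r.x[2]; print("knob est",r.x[:2]+.042*np.array([np.cos(a),np.sin(a)]))
for v in (230,234,238): print(ray(d,320,v,.138))
print("hub",ray(d,320,168,.1))
E
```

```text
205 None 209 None 213 None 217 (np.int64(311), np.int64(325)) 221 (np.int64(310), np.int64(328)) 225 (np.int64(309), np.int64(328)) 229 (np.int64(309), np.int64(328)) 233 (np.int64(308), np.int64(329)) 237 (np.int64(308), np.int64(328)) 241 (np.int64(310), np.int64(326)) 245 (np.int64(316), np.int64(321)) 249 None 253 None 
[0.57167521 0.23068697 3.24940952] 0.0026558585556148984
knob est [0.52991908 0.22616743]
[0.53323437 0.22732467 0.138     ]
[0.53044228 0.22702332 0.138     ]
[0.52763008 0.22671979 0.138     ]
hub [0.56957224 0.23106599 0.1       ]
```

Call:
servo_tool(steps=[[0.7,0.15,4,0],[0.7,0.15,8,0],[0.7,0.15,11,0],[0.7,0.15,12.6,0],[0.7,0.15,12.6,0]], grip=0.5)

```text
time_s: 2.75
eef_pos: [0.529, 0.225, 0.2766]
tcp_rot: [[0.995, 0.104, -0.004], [0.104, -0.995, -0.001], [-0.004, 0.001, -1.0]]
contact_force: [0.1, -0.5, -0.5]
finger_gap: 0.498
grip_force: 0.0
```

Call:
servo_tool(steps=[[0,0,0,0],[0,0,0,0],[0,0,0,0],[0,0,0,0],[0,0,0,0]], grip=0)

```text
time_s: 3.25
eef_pos: [0.53, 0.2264, 0.2818]
tcp_rot: [[0.994, 0.106, 0.004], [0.106, -0.994, 0.001], [0.004, -0.001, -1.0]]
contact_force: [-1.2, -0.4, 5.8]
finger_gap: 0.186
grip_force: 58.9
```

Call:
servo_tool(steps=[[0.064,0.729,0,0],[0.253,1.436,0,0],[0.563,2.1,0,0],[0.983,2.7,0,0],[1.5,3.217,0,0],[2.1,3.637,0,0],[2.1,3.637,0,0],[2.1,3.637,0,0]])

```text
time_s: 4.05
eef_pos: [0.5552, 0.1927, 0.2817]
tcp_rot: [[0.994, 0.106, 0.006], [0.106, -0.994, 0.003], [0.006, -0.002, -1.0]]
contact_force: [3.0, 2.7, 6.2]
finger_gap: 0.188
grip_force: 59.1
```

Call:
servo_tool(steps=[[0,0,0,0],[0,0,0,0],[0,0,0,0],[0,0,-3,0],[0,0,-7,0],[0,0,-8,0],[0,0,-8,0]], grip=0.6)

```text
time_s: 4.75
eef_pos: [0.5545, 0.1923, 0.3612]
tcp_rot: [[0.994, 0.106, 0.004], [0.106, -0.994, 0.001], [0.004, -0.001, -1.0]]
contact_force: [1.0, -0.3, -1.0]
finger_gap: 0.599
grip_force: 0.0
```

```bash
python3 - <<'E'
from h import *
s=ctrl.observe(); print(s["eef_pos"],s["contact_force"])
d=grab("wrist"); cv2.imwrite("pics/w1.png",d["image"])
print(proj(d,[.5717-.081,.2307-.0088,.072]))
E
```

```text
[0.55446233 0.19228526 0.36122816] [ 1.04158947 -0.34767688 -0.96614458]
(np.float64(273.6431787749735), np.float64(309.84530894338616))
```

View pics/w1.png

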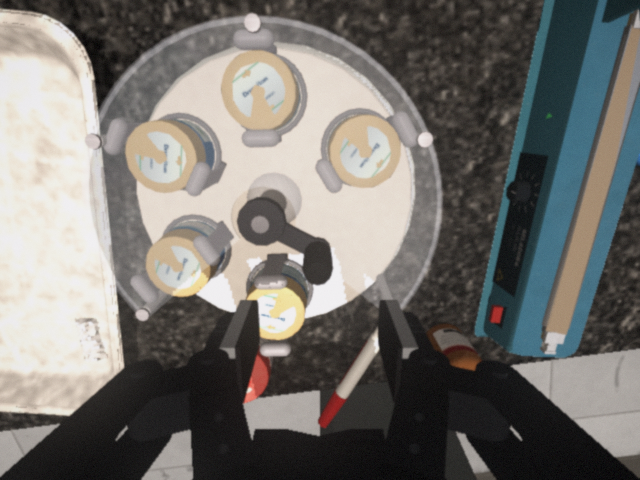

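The jar in the gap has its lid centre at (274,314). Its clips at (271,283) and (275,350) are almost vertical in the image, so the crank is at about 60°.

```bash
python3 - <<'E'
from h import *
d=grab("wrist"); im=d["image"]; s=ctrl.observe(); R=np.array(s["tcp_rot"])
hs=cv2.cvtColor(im,cv2.COLOR_BGR2HSV)
m=((hs[...,0]>10)&(hs[...,0]<32)&(hs[...,1]>90)&(hs[...,2]>100)).astype(np.uint8); m[:285]=0;m[345:]=0;m[:,:235]=0;m[:,315:]=0
p=cv2.findNonZero(m); print(cv2.boundingRect(p),cv2.minEnclosingCircle(p))
for q in [(274,314),(cv2.minEnclosingCircle(p)[0])]:
    P=ray(d,*q,.072); print(P, R.T@(P-s["eef_pos"])*100)
a=ray(d,271,283,.083);b=ray(d,275,350,.083);print("clip yaw",np.arctan2(*(a-b)[1::-1]),(a+b)/2)
E
```

```text
(246, 285, 60, 55) ((275.1040344238281, 308.5032958984375), 32.25213623046875)
[0.48718908 0.22087411 0.072     ] [-6.31549116 -3.56511736 28.53712465]
[0.4921262  0.22034192 0.072     ] [-5.8301558  -3.46007802 28.5363496 ]
clip yaw 0.11991844757397904 [0.49036148 0.22052938 0.083     ]
```

Call:
servo_tool(steps=[[-4,-2.5,0,0],[-6.1,-3.5,2,0],[-6.1,-3.5,6,0],[-6.1,-3.5,10,0],[-6.1,-3.5,13,0],[-6.1,-3.5,15,0],[-6.1,-3.5,15.1,0],[-6.1,-3.5,15.1,0]], grip=0.82)

```text
time_s: 5.65
eef_pos: [0.4895, 0.2204, 0.2062]
tcp_rot: [[0.994, 0.106, -0.003], [0.106, -0.994, -0.001], [-0.003, 0.001, -1.0]]
contact_force: [-1.0, -0.4, 0.6]
finger_gap: 0.824
grip_force: 0.0
```

Call:
servo_tool(steps=[[0,0,0,0],[0,0,0,0],[0,0,0,0],[0,0,0,0],[0,0,0,0],[0,0,0,0]], grip=0)

```text
time_s: 6.25
eef_pos: [0.4905, 0.2208, 0.2094]
tcp_rot: [[0.994, 0.106, 0.003], [0.106, -0.994, 0.001], [0.003, -0.001, -1.0]]
contact_force: [-0.7, -0.7, 5.7]
finger_gap: 0.572
grip_force: 62.2
```

Call:
servo_tool(steps=[[0,0,-0.3,0],[0,0,-0.7,0],[0,0,-1.2,0],[0,0,-2,0],[0,0,-4,0],[0,0,-7,0],[0,0,-10,0],[0,0,-11,0],[0,0,-11,0]])

```text
time_s: 7.15
eef_pos: [0.4901, 0.2208, 0.3201]
tcp_rot: [[0.994, 0.106, 0.004], [0.106, -0.994, 0.001], [0.004, -0.001, -1.0]]
contact_force: [0.3, 0.6, -0.8]
finger_gap: 0.575
grip_force: 64.4
```

```bash
cat > tray.py <<'E'
from h import *
def tray():
    d=grab("top"); im=d["image"]; hsv=cv2.cvtColor(im,cv2.COLOR_BGR2HSV)
    m=((hsv[...,2]>150)&(hsv[...,1]<60)).astype(np.uint8); m[:,:108]=0; m[:,268:]=0; m[:150]=0
    m=cv2.morphologyEx(m,cv2.MORPH_OPEN,np.ones((5,5)))
    c=max(cv2.findContours(m,0,2)[0],key=cv2.contourArea); rr=cv2.minAreaRect(c)
    b=np.array([ray(d,*p,.033)[:2] for p in cv2.boxPoints(rr)]); return b.mean(0),rr,im
if __name__=="__main__":
    t,rr,im=tray(); s=ctrl.observe(); R=np.array(s["tcp_rot"]); e=s["eef_pos"]
    print(t,rr,e,s["finger_gap"])
    for p in [(.38,.455),(.435,.53),(.49,.455),(.545,.53),(.60,.455)]:
        q=np.array([p[0]-.504+t[0],p[1]-.5+t[1],e[2]]); print(q,np.round(R.T@(q-e)*100,1), np.hypot(*q[:2]))
E
python3 tray.py; python3 -c "
from h import *
cv2.imwrite('pics/w2.png',grab('wrist')['image'])"
```

```text
[0.50421901 0.49511893] ((196.0, 286.0), (188.0, 134.0), 90.0) [0.48988138 0.22064729 0.31790999] 0.5734593337093727
[0.38021901 0.45011893 0.31790999] [ -8.5 -24.    0. ] 0.5892143487035637
[0.43521901 0.52511893 0.31790999] [ -2.2 -30.9   0. ] 0.6820304095905921
[0.49021901 0.45011893 0.31790999] [  2.5 -22.8   0. ] 0.6655236521195796
[0.54521901 0.52511893 0.31790999] [  8.7 -29.7   0. ] 0.7569766590977092
[0.60021901 0.45011893 0.31790999] [ 13.4 -21.7   0. ] 0.7502465690311431
```

View pics/w2.png

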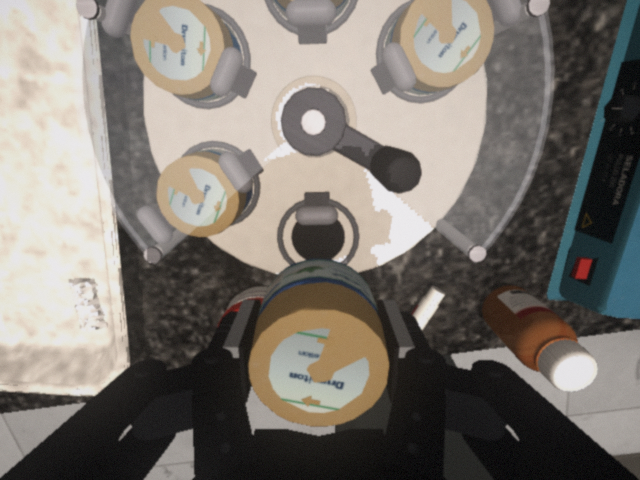

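Call:
servo_tool(steps=[[-1.7,-4.8,0,0],[-3.4,-9.6,0,0],[-5.1,-14.4,0,0],[-6.8,-19.2,0,0],[-8.5,-24,0,0],[-8.5,-24,4,0],[-8.5,-24,8.5,0],[-8.5,-24,11.5,0],[-8.5,-24,13.0,0],[-8.5,-24,13.4,0]])

```text
time_s: 8.25
eef_pos: [0.3795, 0.4499, 0.184]
tcp_rot: [[0.994, 0.106, -0.002], [0.106, -0.994, -0.002], [-0.003, 0.002, -1.0]]
contact_force: [-6.2, -6.3, 22.6]
finger_gap: 0.577
grip_force: 69.4
```

Call:
servo_tool(steps=[[0,0,0,0],[0,0,0,0],[0,0,0,0],[0,0,0,0],[0,0,-3,0],[0,0,-7,0],[0,0,-11,0],[0,0,-15.4,0],[0,0,-15.4,0]], grip=0.75)

```text
time_s: 9.15
eef_pos: [0.3805, 0.4508, 0.3463]
tcp_rot: [[0.994, 0.106, 0.009], [0.106, -0.994, 0.009], [0.01, -0.008, -1.0]]
contact_force: [0.0, 0.4, 1.1]
finger_gap: 0.751
grip_force: 0.0
```

```bash
python3 - <<'E'
from tray import *
s=ctrl.observe(); print(s["eef_pos"],s["finger_gap"])
cv2.imwrite('pics/t1.png',grab("top")["image"][150:400,90:450])
E
```

```text
[0.38054088 0.45075256 0.34630553] 0.751303495327588
```

View pics/t1.png

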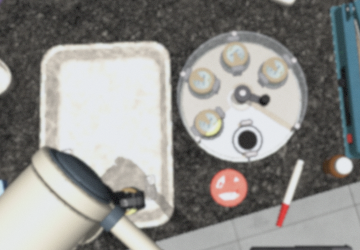

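Call:
servo_tool(steps=[[2.3,4.4,0,0],[4.6,8.7,0,0],[6.9,13,0,0],[9.2,17.3,0,0],[11.5,21.6,0,0],[13.6,25.6,0,0],[14.6,27.5,0,0],[14.6,27.5,3,0],[14.6,27.5,5.9,0],[14.6,27.5,5.9,0]], grip=0.5)

```text
time_s: 10.2
eef_pos: [0.5534, 0.1915, 0.2724]
tcp_rot: [[0.994, 0.105, -0.009], [0.105, -0.995, -0.003], [-0.009, 0.002, -1.0]]
contact_force: [-1.1, -0.1, -1.0]
finger_gap: 0.498
grip_force: 0.0
```

Call:
servo_tool(steps=[[0,0,0,0],[0,0,0,0],[0,0,0,0],[0,0,0,0],[0,0,0,0]], grip=0)

```text
time_s: 10.7
eef_pos: [0.5543, 0.1928, 0.2798]
tcp_rot: [[0.994, 0.106, 0.002], [0.106, -0.994, 0.001], [0.002, -0.001, -1.0]]
contact_force: [-0.1, 3.0, 1.8]
finger_gap: 0.188
grip_force: 58.9
```

Call:
servo_tool(steps=[[0.664,0.31,0,0],[1.371,0.499,0,0],[2.1,0.563,0,0],[2.829,0.499,0,0],[3.536,0.31,0,0],[4.2,0,0,0],[4.2,0,0,0],[4.2,0,0,0]])

```text
time_s: 11.5
eef_pos: [0.5961, 0.198, 0.2798]
tcp_rot: [[0.994, 0.107, 0.0], [0.107, -0.994, 0.003], [0.001, -0.003, -1.0]]
contact_force: [-2.9, 6.2, 3.6]
finger_gap: 0.192
grip_force: 59.5
```

Call:
servo_tool(steps=[[0,0,0,0],[0,0,0,0],[0,0,0,0],[0,0,-3,0],[0,0,-7,0],[0,0,-8,0],[0,0,-8,0]], grip=0.6)

```text
time_s: 12.2
eef_pos: [0.5964, 0.1964, 0.3618]
tcp_rot: [[0.994, 0.105, 0.005], [0.105, -0.994, 0.001], [0.005, -0.0, -1.0]]
contact_force: [-0.5, -0.3, -0.5]
finger_gap: 0.601
grip_force: 0.0
```

```bash
python3 - <<'E'
from h import *
s=ctrl.observe(); print(s["eef_pos"])
d=grab("wrist"); cv2.imwrite("pics/w3.png",d["image"])
print(proj(d,[.4895,.2208,.072]))
E
```

```text
[0.59638373 0.19641342 0.36175992]
(np.float64(276.46822860796055), np.float64(356.6974862490689))
```

View pics/w3.png

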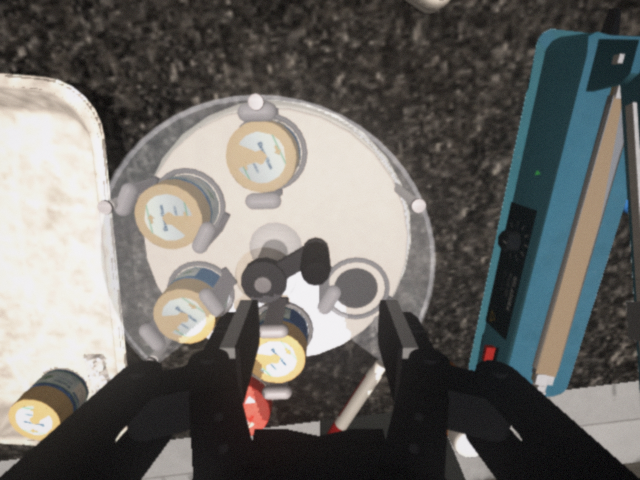

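Jar 1 stands in the tray at (45,405). Jar 2 is in the gap at (279,359), where predicted.

Call:
servo_tool(steps=[[-4.8,-1.7,0,0],[-9.3,-3.2,0,0],[-10.3,-3.5,2,0],[-10.3,-3.5,6,0],[-10.3,-3.5,10,0],[-10.3,-3.5,13,0],[-10.3,-3.5,15,0],[-10.3,-3.5,15.1,0],[-10.3,-3.5,15.1,0]], grip=0.82)

```text
time_s: 13.15
eef_pos: [0.4895, 0.2204, 0.2062]
tcp_rot: [[0.994, 0.105, -0.003], [0.105, -0.994, -0.001], [-0.003, 0.001, -1.0]]
contact_force: [-0.7, 0.1, 0.1]
finger_gap: 0.82
grip_force: 0.0
```

Call:
servo_tool(steps=[[0,0,0,0],[0,0,0,0],[0,0,0,0],[0,0,0,0],[0,0,0,0],[0,0,0,0]], grip=0)

```text
time_s: 13.75
eef_pos: [0.4905, 0.2208, 0.2094]
tcp_rot: [[0.994, 0.106, 0.003], [0.106, -0.994, 0.001], [0.003, -0.001, -1.0]]
contact_force: [-0.1, -0.1, 6.8]
finger_gap: 0.58
grip_force: 62.1
```

Call:
servo_tool(steps=[[0,0,-0.3,0],[0,0,-0.7,0],[0,0,-1.2,0],[0,0,-2,0],[0,0,-4,0],[0,0,-7,0],[0,0,-10,0],[0,0,-11,0],[0,0,-11,0]])

```text
time_s: 14.65
eef_pos: [0.4901, 0.2208, 0.32]
tcp_rot: [[0.994, 0.106, 0.004], [0.106, -0.994, 0.001], [0.004, -0.001, -1.0]]
contact_force: [-0.3, 0.3, -1.1]
finger_gap: 0.576
grip_force: 64.4
```

```bash
python3 tray.py
```

```text
[0.50434978 0.49964095] ((193.69232177734375, 285.9361267089844), (187.01776123046875, 135.58328247070312), 88.3316650390625) [0.48988474 0.22064999 0.31784834] 0.5799437428024751
[0.38034978 0.45464095 0.31784834] [ -8.4 -24.4   0. ] 0.5927599417394662
[0.43534978 0.52964095 0.31784834] [ -2.2 -31.3   0. ] 0.6856011718087007
[0.49034978 0.45464095 0.31784834] [  2.5 -23.3   0. ] 0.6686862498231029
[0.54534978 0.52964095 0.31784834] [  8.8 -30.1   0. ] 0.7602143901275306
[0.60034978 0.45464095 0.31784834] [ 13.5 -22.1   0. ] 0.7530725415748438
```

Call:
servo_tool(steps=[[-0.3,-4.8,0,0],[-0.6,-9.6,0,0],[-1,-14.4,0,0],[-1.3,-19.2,0,0],[-1.7,-24,0,0],[-2,-28.5,0,0],[-2.2,-31,0,0],[-2.2,-31,4,0],[-2.2,-31,8.5,0],[-2.2,-31,11.5,0]])

```text
time_s: 15.7
eef_pos: [0.4339, 0.5258, 0.1957]
tcp_rot: [[0.994, 0.106, -0.006], [0.106, -0.994, -0.006], [-0.006, 0.006, -1.0]]
contact_force: [-0.4, -0.2, -1.8]
finger_gap: 0.578
grip_force: 64.4
```

Call:
servo_tool(steps=[[0,0,1.2,0],[0,0,1.8,0],[0,0,1.8,0],[0,0,1.8,0]])

```text
time_s: 16.1
eef_pos: [0.4352, 0.5262, 0.1853]
tcp_rot: [[0.994, 0.106, -0.001], [0.106, -0.994, -0.001], [-0.001, 0.001, -1.0]]
contact_force: [-1.3, -2.9, 4.0]
finger_gap: 0.572
grip_force: 66.4
```

Call:
servo_tool(steps=[[0,0,0,0],[0,0,0,0],[0,0,0,0],[0,0,0,0],[0,0,-3,0],[0,0,-7,0],[0,0,-11,0],[0,0,-15.3,0],[0,0,-15.3,0]], grip=0.75)

```text
time_s: 17.0
eef_pos: [0.4356, 0.5269, 0.3471]
tcp_rot: [[0.994, 0.106, 0.009], [0.106, -0.994, 0.01], [0.01, -0.009, -1.0]]
contact_force: [-0.3, 0.5, 0.1]
finger_gap: 0.751
grip_force: 0.0
```

Call:
servo_tool(steps=[[1.6,4.5,0,0],[3.2,9,0,0],[4.9,13.5,0,0],[6.5,18,0,0],[8.2,22.5,0,0],[9.8,27,0,0],[11.4,31.5,0,0],[12.5,34.5,0,0],[12.5,34.5,0,0],[12.5,34.5,3,0]], grip=0.5)

```text
time_s: 18.0
eef_pos: [0.5972, 0.196, 0.3122]
tcp_rot: [[0.995, 0.103, 0.008], [0.103, -0.995, 0.003], [0.009, -0.002, -1.0]]
contact_force: [1.0, 0.6, 0.8]
finger_gap: 0.501
grip_force: 0.0
```

Call:
servo_tool(steps=[[0,0,2.9,0],[0,0,2.9,0],[0,0,2.9,0]])

```text
time_s: 18.3
eef_pos: [0.5957, 0.1973, 0.2784]
tcp_rot: [[0.994, 0.106, -0.002], [0.106, -0.994, -0.0], [-0.002, 0.0, -1.0]]
contact_force: [0.9, 0.5, 0.5]
finger_gap: 0.503
grip_force: 0.0
```

Call:
servo_tool(steps=[[0,0,0,0],[0,0,0,0],[0,0,0,0],[0,0,0,0],[0,0,0,0]], grip=0)

```text
time_s: 18.8
eef_pos: [0.596, 0.1978, 0.2813]
tcp_rot: [[0.994, 0.107, 0.003], [0.107, -0.994, 0.003], [0.003, -0.002, -1.0]]
contact_force: [-4.0, 4.9, 5.7]
finger_gap: 0.187
grip_force: 58.7
```

Call:
servo_tool(steps=[[0.6,-0.42,0,0],[1.117,-0.937,0,0],[1.537,-1.537,0,0],[1.847,-2.201,0,0],[2.036,-2.908,0,0],[2.1,-3.637,0,0],[2.1,-3.637,0,0],[2.1,-3.637,0,0]])

```text
time_s: 19.6
eef_pos: [0.6129, 0.2357, 0.2814]
tcp_rot: [[0.994, 0.106, 0.002], [0.106, -0.994, 0.001], [0.002, -0.001, -1.0]]
contact_force: [-4.7, 0.1, 7.2]
finger_gap: 0.187
grip_force: 59.1
```

Call:
servo_tool(steps=[[0,0,0,0],[0,0,0,0],[0,0,0,0],[0,0,-3,0],[0,0,-7,0],[0,0,-8,0],[0,0,-8,0]], grip=0.6)

```text
time_s: 20.3
eef_pos: [0.6134, 0.235, 0.3617]
tcp_rot: [[0.994, 0.105, 0.005], [0.105, -0.994, 0.001], [0.005, -0.001, -1.0]]
contact_force: [-0.3, -0.7, -0.5]
finger_gap: 0.603
grip_force: 0.0
```

```bash
python3 - <<'E'
from h import *
d=grab("wrist"); cv2.imwrite("pics/w4.png",d["image"])
print(proj(d,[.4895,.2208,.072]))
E
```

```text
(np.float64(320.5629710354247), np.float64(377.8540101890011))
```

View pics/w4.png

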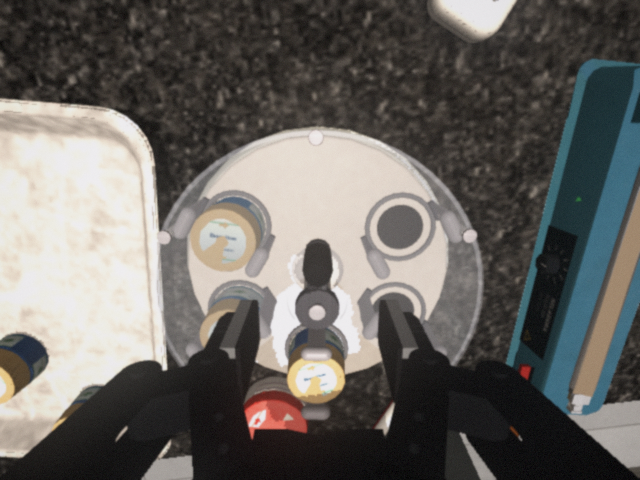

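Jar 3 is in the gap at (316,380), close to the predicted (320,378), and both placed jars are standing in the tray.

Call:
servo_tool(steps=[[-4.8,0,0,0],[-9.3,0.1,0,0],[-12.4,0.1,1,0],[-12.4,0.1,5,0],[-12.4,0.1,9,0],[-12.4,0.1,12.5,0],[-12.4,0.1,15,0],[-12.4,0.1,15.1,0],[-12.4,0.1,15.1,0]], grip=0.82)

```text
time_s: 21.25
eef_pos: [0.4894, 0.2208, 0.2062]
tcp_rot: [[0.994, 0.106, -0.003], [0.106, -0.994, -0.001], [-0.003, 0.001, -1.0]]
contact_force: [-0.0, 1.5, 0.1]
finger_gap: 0.821
grip_force: 0.0
```

Call:
servo_tool(steps=[[0,0,0,0],[0,0,0,0],[0,0,0,0],[0,0,0,0],[0,0,0,0],[0,0,0,0]], grip=0)

```text
time_s: 21.85
eef_pos: [0.4906, 0.2212, 0.2099]
tcp_rot: [[0.994, 0.106, 0.004], [0.106, -0.994, 0.001], [0.004, -0.001, -1.0]]
contact_force: [0.4, -0.1, 6.6]
finger_gap: 0.575
grip_force: 62.2
```

Call:
servo_tool(steps=[[0,0,-0.3,0],[0,0,-0.7,0],[0,0,-1.2,0],[0,0,-2,0],[0,0,-4,0],[0,0,-7,0],[0,0,-10,0],[0,0,-11,0],[0,0,-11,0]])

```text
time_s: 22.75
eef_pos: [0.4901, 0.2211, 0.3202]
tcp_rot: [[0.994, 0.106, 0.004], [0.106, -0.994, 0.002], [0.004, -0.001, -1.0]]
contact_force: [0.7, 0.6, 0.1]
finger_gap: 0.575
grip_force: 64.4
```

```bash
python3 tray.py
```

```text
[0.50437968 0.49964253] ((193.69189453125, 285.9216003417969), (187.04689025878906, 135.58328247070312), 88.3316650390625) [0.48983056 0.2210515  0.31804601] 0.5744381716105825
[0.38037968 0.45464253 0.31804601] [ -8.4 -24.4   0. ] 0.5927803352986324
[0.43537968 0.52964253 0.31804601] [ -2.2 -31.3   0. ] 0.6856213746641507
[0.49037968 0.45464253 0.31804601] [  2.5 -23.2   0. ] 0.6687092456078165
[0.54537968 0.52964253 0.31804601] [  8.8 -30.1   0. ] 0.7602369358568261
[0.60037968 0.45464253 0.31804601] [ 13.5 -22.1   0. ] 0.7530973273130048
```

Call:
servo_tool(steps=[[0.5,-4.6,0,0],[1,-9.2,0,0],[1.5,-13.8,0,0],[2,-18.4,0,0],[2.5,-23,0,0],[2.5,-23,4,0],[2.5,-23,8.5,0],[2.5,-23,11.5,0],[2.5,-23,12.7,0],[2.5,-23,13.2,0]])

```text
time_s: 23.8
eef_pos: [0.4899, 0.4518, 0.1856]
tcp_rot: [[0.994, 0.106, -0.003], [0.106, -0.994, -0.003], [-0.003, 0.002, -1.0]]
contact_force: [-5.8, -4.7, 21.9]
finger_gap: 0.579
grip_force: 67.8
```

Call:
servo_tool(steps=[[0,0,0.1,0],[0,0,0.1,0]])

```text
time_s: 24.0
eef_pos: [0.4903, 0.452, 0.1858]
tcp_rot: [[0.994, 0.105, -0.001], [0.105, -0.994, -0.001], [-0.001, 0.001, -1.0]]
contact_force: [-1.9, -1.6, 7.0]
finger_gap: 0.574
grip_force: 66.4
```

Call:
servo_tool(steps=[[0,0,0,0],[0,0,0,0],[0,0,0,0],[0,0,0,0],[0,0,-3,0],[0,0,-7,0],[0,0,-11,0],[0,0,-15.3,0],[0,0,-15.3,0]], grip=0.75)

```text
time_s: 24.9
eef_pos: [0.4908, 0.4526, 0.3469]
tcp_rot: [[0.994, 0.106, 0.01], [0.106, -0.994, 0.009], [0.011, -0.007, -1.0]]
contact_force: [-0.2, 0.2, 0.5]
finger_gap: 0.749
grip_force: 0.0
```

Call:
servo_tool(steps=[[2,4.6,0,0],[4,9.2,0,0],[6,13.8,0,0],[8,18.4,0,0],[9.9,22.9,0,0],[9.9,22.9,0,0],[9.9,22.9,2,0],[9.9,22.9,5,0],[9.9,22.9,5.9,0],[9.9,22.9,5.9,0]], grip=0.5)

```text
time_s: 25.9
eef_pos: [0.6125, 0.2354, 0.276]
tcp_rot: [[0.994, 0.106, -0.005], [0.106, -0.994, -0.001], [-0.005, 0.001, -1.0]]
contact_force: [-0.3, 0.3, 0.0]
finger_gap: 0.504
grip_force: 0.0
```

Call:
servo_tool(steps=[[0,0,0,0],[0,0,0,0],[0,0,0,0],[0,0,0,0],[0,0,0,0]], grip=0)

```text
time_s: 26.4
eef_pos: [0.6133, 0.2354, 0.2808]
tcp_rot: [[0.994, 0.106, 0.003], [0.106, -0.994, 0.001], [0.003, -0.001, -1.0]]
contact_force: [-1.2, 1.5, 5.9]
finger_gap: 0.189
grip_force: 59.1
```

Call:
servo_tool(steps=[[-0.064,-0.729,0,0],[-0.253,-1.436,0,0],[-0.563,-2.1,0,0],[-0.983,-2.7,0,0],[-1.5,-3.217,0,0],[-2.1,-3.637,0,0],[-2.1,-3.637,0,0],[-2.1,-3.637,0,0]])

```text
time_s: 27.2
eef_pos: [0.5882, 0.27, 0.2808]
tcp_rot: [[0.994, 0.107, 0.003], [0.107, -0.994, 0.003], [0.003, -0.002, -1.0]]
contact_force: [-0.5, 3.1, 7.4]
finger_gap: 0.192
grip_force: 59.6
```

Call:
servo_tool(steps=[[0,0,0,0],[0,0,0,0],[0,0,0,0],[0,0,-3,0],[0,0,-7,0],[0,0,-8,0],[0,0,-8,0]], grip=0.6)

```text
time_s: 27.9
eef_pos: [0.5886, 0.269, 0.3614]
tcp_rot: [[0.994, 0.105, 0.004], [0.105, -0.994, 0.002], [0.005, -0.001, -1.0]]
contact_force: [0.3, -0.0, 0.5]
finger_gap: 0.597
grip_force: 0.0
```

```bash
python3 - <<'E'
from h import *
d=grab("wrist"); cv2.imwrite("pics/w5.png",d["image"])
print(proj(d,[.4895,.2208,.072]))
E
```

```text
(np.float64(364.5912812108812), np.float64(356.5991827999849))
```

View pics/w5.png

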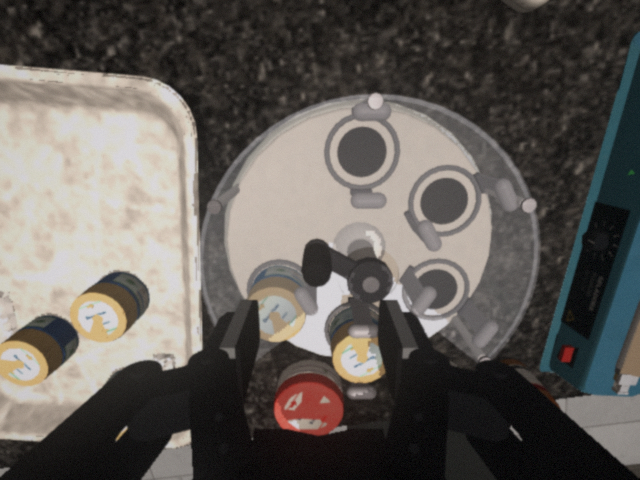

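Jar 4 is in the gap at (360,358), matching the prediction, and the tray jars are standing.

Call:
servo_tool(steps=[[-4.7,1.7,0,0],[-9.2,3.3,0,0],[-10.3,3.7,1,0],[-10.3,3.7,5,0],[-10.3,3.7,9,0],[-10.3,3.7,12.5,0],[-10.3,3.7,15,0],[-10.3,3.7,15.1,0],[-10.3,3.7,15.1,0]], grip=0.82)

```text
time_s: 28.85
eef_pos: [0.4894, 0.2211, 0.2061]
tcp_rot: [[0.994, 0.106, -0.003], [0.106, -0.994, -0.001], [-0.003, 0.001, -1.0]]
contact_force: [0.4, -0.2, 0.3]
finger_gap: 0.822
grip_force: 0.0
```

Call:
servo_tool(steps=[[0,0,0,0],[0,0,0,0],[0,0,0,0],[0,0,0,0],[0,0,0,0],[0,0,0,0]], grip=0)

```text
time_s: 29.45
eef_pos: [0.4905, 0.2216, 0.2098]
tcp_rot: [[0.994, 0.106, 0.004], [0.106, -0.994, 0.001], [0.004, -0.001, -1.0]]
contact_force: [-0.6, 0.5, 6.2]
finger_gap: 0.575
grip_force: 62.0
```

Call:
servo_tool(steps=[[0,0,-0.3,0],[0,0,-0.7,0],[0,0,-1.2,0],[0,0,-2,0],[0,0,-4,0],[0,0,-7,0],[0,0,-10,0],[0,0,-11,0],[0,0,-11,0]])

```text
time_s: 30.35
eef_pos: [0.49, 0.2215, 0.3199]
tcp_rot: [[0.994, 0.106, 0.003], [0.106, -0.994, 0.001], [0.004, -0.001, -1.0]]
contact_force: [0.5, -0.1, -1.3]
finger_gap: 0.577
grip_force: 64.4
```

```bash
python3 tray.py
```

```text
[0.51375034 0.48472696] ((201.5, 281.0), (188.0, 131.0), 90.0) [0.48978517 0.22138573 0.31778394] 0.5737819373619346
[0.38975034 0.43972696 0.31778394] [ -7.6 -22.8   0. ] 0.5875926515079783
[0.44475034 0.51472696 0.31778394] [ -1.4 -29.6   0. ] 0.6802548823944157
[0.49975034 0.43972696 0.31778394] [  3.3 -21.6   0. ] 0.665665230439525
[0.55475034 0.51472696 0.31778394] [  9.6 -28.5   0. ] 0.7567640186553334
[0.60975034 0.43972696 0.31778394] [ 14.2 -20.4   0. ] 0.7517680985024806
```

```bash
python3 -c "
from h import *
cv2.imwrite('pics/t2.png',grab('top')['image'][150:400,90:450])"
```

```text
(no output)
```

View pics/t2.png

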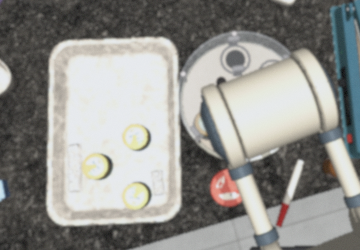

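The tray has been knocked: it now spans columns 137–270 and rows 188–377. The jars moved with it and still stand at (226,286), (186,316) and (226,345).

```bash
python3 - <<'E'
from h import *
d=grab("top"); s=ctrl.observe(); R=np.array(s["tcp_rot"]); e=s["eef_pos"]
t=ray(d,203.5,282.5,.033); print("tray",t)
J=[ray(d,*p,.048) for p in [(226,345),(186,316),(226,286)]]; print(J)
for x,y in [(.555,.508),(.61,.435)]:
    print(x,y,np.hypot(x,y),(R.T@(np.array([x,y,e[2]])-e)*100).round(1),[round(float(np.hypot(*(np.array([x,y])-j[:2]))),3) for j in J])
E
```

```text
tray [0.50512083 0.48092504 0.033     ]
[array([0.38625053, 0.43337903, 0.048     ]), array([0.44119882, 0.50927586, 0.048     ]), array([0.49643761, 0.43483659, 0.048     ])]
0.555 0.508 0.7523888622248471 [  9.5 -27.8  -0. ] [0.185, 0.114, 0.094]
0.61 0.435 0.7492162571647788 [ 14.2 -20.   -0.1] [0.224, 0.184, 0.114]
```

Call:
servo_tool(steps=[[1.6,-4.7,0,0],[3.2,-9.4,0,0],[4.8,-14.1,0,0],[6.4,-18.8,0,0],[8,-23.4,0,0],[9.5,-28,0,0],[9.5,-28,3,0],[9.5,-28,7,0],[9.5,-28,10.5,0],[9.5,-28,12,0]])

```text
time_s: 31.5
eef_pos: [0.5534, 0.5089, 0.1891]
tcp_rot: [[0.994, 0.106, -0.009], [0.106, -0.994, -0.008], [-0.01, 0.007, -1.0]]
contact_force: [0.6, -0.4, -0.7]
finger_gap: 0.578
grip_force: 64.4
```

Call:
servo_tool(steps=[[0,0,0.8,0],[0,0,1.3,0],[0,0,1.3,0],[0,0,1.3,0]])

```text
time_s: 31.9
eef_pos: [0.5552, 0.5101, 0.187]
tcp_rot: [[0.994, 0.105, 0.003], [0.105, -0.994, 0.002], [0.003, -0.002, -1.0]]
contact_force: [0.2, -1.5, -0.4]
finger_gap: 0.576
grip_force: 64.7
```

Call:
servo_tool(steps=[[0,0,0,0],[0,0,0,0],[0,0,0,0],[0,0,0,0],[0,0,-3,0],[0,0,-7,0],[0,0,-11,0],[0,0,-15.3,0],[0,0,-15.3,0]], grip=0.75)

```text
time_s: 32.8
eef_pos: [0.5548, 0.5099, 0.348]
tcp_rot: [[0.994, 0.106, 0.011], [0.106, -0.994, 0.009], [0.012, -0.008, -1.0]]
contact_force: [-0.2, 0.5, 1.5]
finger_gap: 0.746
grip_force: 0.0
```

Call:
servo_tool(steps=[[0.2,4.8,0,0],[0.3,9.6,0,0],[0.5,14.4,0,0],[0.6,19.2,0,0],[0.8,24,0,0],[0.8,24.3,0,0],[0.8,24.3,2,0],[0.8,24.3,5,0],[0.8,24.3,5.9,0],[0.8,24.3,5.9,0]], grip=0.5)

```text
time_s: 33.8
eef_pos: [0.5878, 0.2694, 0.2761]
tcp_rot: [[0.994, 0.106, -0.004], [0.106, -0.994, -0.002], [-0.005, 0.001, -1.0]]
contact_force: [-0.7, 0.0, 0.1]
finger_gap: 0.5
grip_force: 0.0
```

Call:
servo_tool(steps=[[0,0,0,0],[0,0,0,0],[0,0,0,0],[0,0,0,0],[0,0,0,0]], grip=0)

```text
time_s: 34.3
eef_pos: [0.5886, 0.2699, 0.2809]
tcp_rot: [[0.994, 0.106, 0.004], [0.106, -0.994, 0.003], [0.004, -0.003, -1.0]]
contact_force: [1.7, 5.2, 3.0]
finger_gap: 0.193
grip_force: 59.0
```

Call:
servo_tool(steps=[[-0.664,-0.31,0,0],[-1.371,-0.499,0,0],[-2.1,-0.563,0,0],[-2.829,-0.499,0,0],[-3.536,-0.31,0,0],[-4.2,0,0,0],[-4.2,0,0,0],[-4.2,0,0,0]])

```text
time_s: 35.1
eef_pos: [0.546, 0.2646, 0.2808]
tcp_rot: [[0.994, 0.106, 0.001], [0.106, -0.994, 0.001], [0.001, -0.001, -1.0]]
contact_force: [-2.9, 2.6, 7.1]
finger_gap: 0.188
grip_force: 59.7
```

Call:
servo_tool(steps=[[0,0,0,0],[0,0,0,0],[0,0,0,0],[0,0,-3,0],[0,0,-7,0],[0,0,-8,0],[0,0,-8,0]], grip=0.6)

```text
time_s: 35.8
eef_pos: [0.5469, 0.2645, 0.3613]
tcp_rot: [[0.994, 0.105, 0.004], [0.105, -0.994, 0.002], [0.004, -0.001, -1.0]]
contact_force: [0.3, 0.3, 0.3]
finger_gap: 0.598
grip_force: 0.0
```

```bash
python3 - <<'E'
from h import *
d=grab("wrist"); cv2.imwrite("pics/w6.png",d["image"])
print(proj(d,[.4895,.2208,.072]))
E
```

```text
(np.float64(366.6154279160033), np.float64(311.4840771601846))
```

View pics/w6.png

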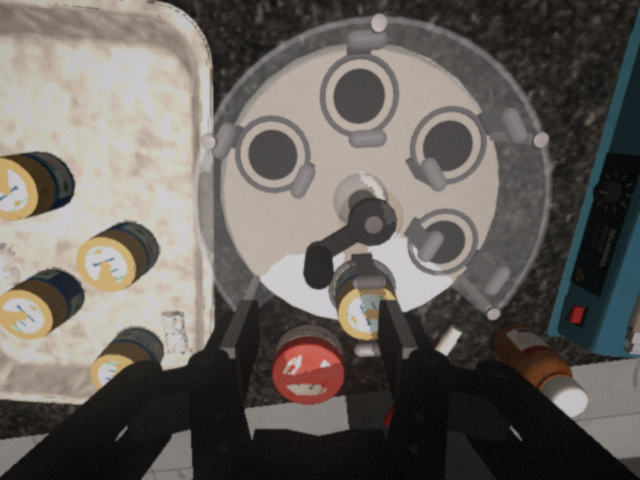

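Jar 5 is in the gap at (366,312), exactly as predicted. Four jars are standing in the tray.

Call:
servo_tool(steps=[[-4,2.4,0,0],[-6.1,3.7,0,0],[-6.1,3.7,2,0],[-6.1,3.7,6,0],[-6.1,3.7,10,0],[-6.1,3.7,13,0],[-6.1,3.7,15,0],[-6.1,3.7,15.1,0],[-6.1,3.7,15.1,0]], grip=0.82)

```text
time_s: 36.75
eef_pos: [0.4894, 0.2211, 0.2061]
tcp_rot: [[0.994, 0.106, -0.003], [0.106, -0.994, -0.001], [-0.003, 0.001, -1.0]]
contact_force: [-0.4, 0.2, 0.5]
finger_gap: 0.817
grip_force: 0.0
```

Call:
servo_tool(steps=[[0,0,0,0],[0,0,0,0],[0,0,0,0],[0,0,0,0],[0,0,0,0],[0,0,0,0]], grip=0)

```text
time_s: 37.35
eef_pos: [0.4904, 0.2216, 0.2095]
tcp_rot: [[0.994, 0.106, 0.003], [0.106, -0.994, 0.001], [0.003, -0.001, -1.0]]
contact_force: [0.5, -0.9, 6.4]
finger_gap: 0.58
grip_force: 62.2
```

Call:
servo_tool(steps=[[0,0,-0.3,0],[0,0,-0.7,0],[0,0,-1.2,0],[0,0,-2,0],[0,0,-4,0],[0,0,-7,0],[0,0,-10,0],[0,0,-11,0],[0,0,-11,0]])

```text
time_s: 38.25
eef_pos: [0.49, 0.2215, 0.3202]
tcp_rot: [[0.994, 0.106, 0.004], [0.106, -0.994, 0.002], [0.004, -0.001, -1.0]]
contact_force: [0.6, 0.5, -0.6]
finger_gap: 0.575
grip_force: 64.2
```

```bash
sed -i 's/m\[:,268:\]=0/m[:,285:]=0/' tray.py; python3 - <<'E'
from tray import *
t,rr,im=tray(); print(t,rr)
hs=cv2.cvtColor(im,cv2.COLOR_BGR2HSV)
m=((hs[...,0]>15)&(hs[...,0]<35)&(hs[...,1]>90)).astype(np.uint8); m[:,275:]=0;m[:,:130]=0;m[:180]=0
for c in cv2.findContours(m,0,2)[0]:
    if cv2.contourArea(c)>80: print(cv2.minEnclosingCircle(c))
s=ctrl.observe(); print(s["eef_pos"],s["finger_gap"])
E
```

```text
[0.51348024 0.46823138] ((210.0, 281.0), (188.0, 148.0), 90.0)
[0.48980654 0.22138901 0.31800581] 0.5753124809919452
```

Row centre 281 and left edge 136 show the tray has not moved since the knock; the extra width is the disc merging into the mask. I'll place jar 5 at the planned slot.

Call:
servo_tool(steps=[[2.7,-3.9,0,0],[5.4,-7.8,0,0],[8.1,-11.7,0,0],[10.8,-15.6,0,0],[13.5,-19.4,0,0],[14,-20.2,0,0],[14,-20.2,3,0],[14,-20.2,7,0],[14,-20.2,10.5,0],[14,-20.2,12,0]])

```text
time_s: 39.3
eef_pos: [0.6061, 0.4361, 0.189]
tcp_rot: [[0.994, 0.106, -0.01], [0.106, -0.994, -0.007], [-0.011, 0.005, -1.0]]
contact_force: [-1.5, -0.1, -1.8]
finger_gap: 0.576
grip_force: 64.5
```

Call:
servo_tool(steps=[[0,0,0.8,0],[0,0,1.3,0],[0,0,1.3,0],[0,0,1.3,0]])

```text
time_s: 39.7
eef_pos: [0.608, 0.4372, 0.1863]
tcp_rot: [[0.994, 0.106, 0.002], [0.106, -0.994, 0.001], [0.002, -0.001, -1.0]]
contact_force: [-0.2, -1.1, 2.8]
finger_gap: 0.574
grip_force: 65.1
```

Call:
servo_tool(steps=[[0,0,0,0],[0,0,0,0],[0,0,0,0],[0,0,0,0],[0,0,-3,0],[0,0,-7,0],[0,0,-11,0],[0,0,-15.3,0],[0,0,-15.3,0]], grip=0.75)

```text
time_s: 40.6
eef_pos: [0.6078, 0.4371, 0.3479]
tcp_rot: [[0.994, 0.106, 0.012], [0.106, -0.994, 0.008], [0.013, -0.006, -1.0]]
contact_force: [0.2, -0.6, 1.0]
finger_gap: 0.748
grip_force: 0.0
```

Call:
servo_tool(steps=[[-2.1,4.4,0,0],[-4.2,8.7,0,0],[-6.3,13,0,0],[-7.9,16.5,0,0],[-7.9,16.5,0,0],[-7.9,16.5,2,0],[-7.9,16.5,5,0],[-7.9,16.5,5.9,0],[-7.9,16.5,5.9,0]], grip=0.5)

```text
time_s: 41.5
eef_pos: [0.5463, 0.2649, 0.2763]
tcp_rot: [[0.994, 0.106, -0.004], [0.106, -0.994, -0.002], [-0.004, 0.001, -1.0]]
contact_force: [-0.8, 0.1, -0.1]
finger_gap: 0.5
grip_force: 0.0
```

Call:
servo_tool(steps=[[0,0,0,0],[0,0,0,0],[0,0,0,0],[0,0,0,0],[0,0,0,0]], grip=0)

```text
time_s: 42.0
eef_pos: [0.5456, 0.2685, 0.2805]
tcp_rot: [[0.994, 0.11, 0.0], [0.11, -0.994, 0.009], [0.001, -0.009, -1.0]]
contact_force: [-3.9, 16.2, -2.6]
finger_gap: 0.188
grip_force: 58.5
```

Call:
servo_tool(steps=[[-0.6,0.42,0,0],[-1.117,0.937,0,0],[-1.537,1.537,0,0],[-1.847,2.201,0,0],[-2.036,2.908,0,0],[-2.1,3.637,0,0],[-2.1,3.7,0,0],[-2.1,3.7,0,0],[-2.1,3.7,0,0]])

```text
time_s: 42.9
eef_pos: [0.5226, 0.2272, 0.2804]
tcp_rot: [[0.994, 0.11, -0.026], [0.11, -0.994, -0.001], [-0.026, -0.002, -1.0]]
contact_force: [-53.1, -3.2, 21.7]
finger_gap: 0.186
grip_force: 61.7
```

Call:
servo_tool(steps=[[0,0,0,0],[0,0,0,0],[0,0,0,0],[0,0,-3,0],[0,0,-7,0],[0,0,-11,0],[0,4,-12,0],[0,8,-12,0],[0,8,-12,0],[0,8,-12,0]], grip=0.6)

```text
time_s: 43.9
eef_pos: [0.5385, 0.1451, 0.3992]
tcp_rot: [[0.995, 0.103, 0.001], [0.103, -0.995, 0.001], [0.001, -0.0, -1.0]]
contact_force: [-0.7, 0.2, 0.0]
finger_gap: 0.599
grip_force: 0.0
```

```bash
python3 - <<'E'
from h import *
a=grab("side")["image"]; b=grab("wrist")["image"]
c=np.hstack([a[180:420,130:450],b[0:420:1,0:560][:240*420//240]][:1]+[cv2.resize(b,(320,240))])
cv2.imwrite("pics/f.png",cv2.resize(c,(800,300)))
E
```

```text
(no output)
```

View pics/f.png

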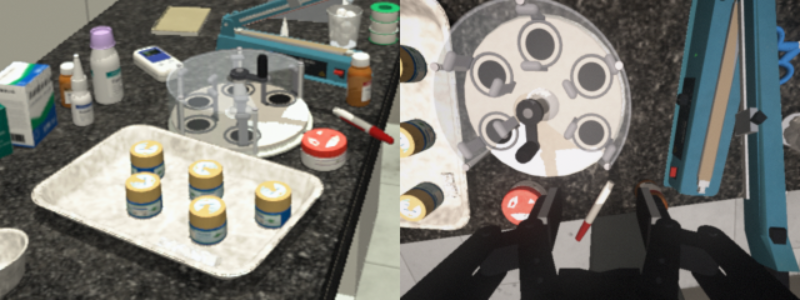

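All five jars stand upright in the tray and both bystanders are standing. The arm is close to the gap, but the last pull read 53 N, so I'll check the crank angle from the empty sockets.

```bash
python3 - <<'E'
from h import *
from scipy.optimize import least_squares
d=grab("wrist"); im=d["image"]; g=cv2.cvtColor(im,cv2.COLOR_BGR2GRAY)
P=[]
for p in [(500,131),(491,74),(540,43),(592,75),(594,132)]:
    u,v=int((p[0]-400)/.625),int(p[1]/.625); w=g[v-30:v+30,u-30:u+30]
    n,l,st,ce=cv2.connectedComponentsWithStats((w<75).astype(np.uint8)); k=1+st[1:,4].argmax(); q=ce[k]+[u-30,v-30]; print(q,st[k,4]); P.append(ray(d,*q,.026)[:2])
P=np.array(P)
f=lambda q:(np.array([[q[0]+.0815*np.cos(q[2]-k*np.pi/3),q[1]+.0815*np.sin(q[2]-k*np.pi/3)] for k in range(1,6)])-P).ravel()
r=least_squares(f,[.57,.23,np.pi],loss="soft_l1",f_scale=.002); print(r.x,(r.fun*1e3).round(1), "crank ~",6.283+r.x[2]-3.2494)
cv2.imwrite("pics/f2.png",im)
E
```

```text
[168.95       221.78333333] 120Traceback (most recent call last):
  File "<stdin>", line 7, in <module>
ValueError: attempt to get argmax of an empty sequence
```

```bash
python3 - <<'E'
from h import *
from scipy.optimize import least_squares
d=grab("wrist"); im=d["image"]; g=cv2.cvtColor(im,cv2.COLOR_BGR2GRAY)
cv2.imwrite("pics/f2.png",im)
H=[];P=[]
for p in [(500,131),(491,74),(540,43),(592,75),(594,132)]:
    u,v=int((p[0]-400)/.625),int(p[1]/.625); H.append(ray(d,u,v,.026)[:2]); w=g[v-18:v+18,u-18:u+18]
    t,b=cv2.threshold(w,0,1,cv2.THRESH_BINARY_INV+cv2.THRESH_OTSU); M=cv2.moments(b,True); q=(u-18+M["m10"]/M["m00"],v-18+M["m01"]/M["m00"]); print((u,v),q,t); P.append(ray(d,*q,.026)[:2])
for P in (np.array(H),np.array(P)):
    f=lambda q:(np.array([[q[0]+.0815*np.cos(q[2]-k*np.pi/3),q[1]+.0815*np.sin(q[2]-k*np.pi/3)] for k in range(1,6)])-P).ravel()
    r=least_squares(f,[.57,.23,np.pi],loss="soft_l1",f_scale=.002); print(r.x,(r.fun*1e3).round(1), "crank ~",6.283+r.x[2]-3.2494)
E
```

```text
(160, 209) (159.32369942196533, 209.26589595375722) 137.0
(145, 118) (143.72794117647058, 115.73988970588235) 133.0
(224, 68) (223.5039184952978, 67.65595611285266) 139.0
(307, 120) (306.6744, 119.97919999999999) 153.0
(310, 211) (308.0837742504409, 211.05555555555554) 156.0
[0.57035821 0.23206267 3.24300113] [ 0.1  0.2 -0.5 -2.4 -0.7 -0.   0.2 -0.1  1.   2.5] crank ~ 6.276601131062597
[0.57057705 0.23279917 3.23807403] [ 0.9  0.5 -1.7 -2.9 -0.6 -0.1  0.1  0.1  1.1  1.5] crank ~ 6.2716740292780795
```

View pics/f2.png

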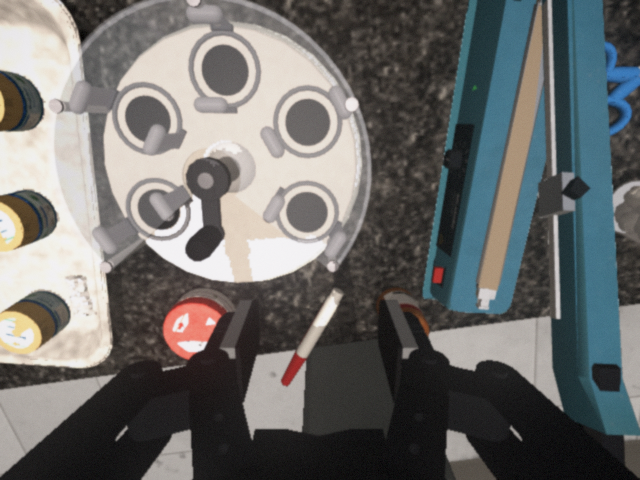

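The socket fit puts the crank at about 6.27 rad, which is past the 6.15 needed. All five sockets are empty, nothing is touching the robot, and everything is standing, so I'm handing in.

```bash
python3 -c "
from h import *
print(ctrl.job_done())"
```

```text
the job is handed in; nothing more can be done
None
```

The job is handed in: all five jars stand upright in the tray, the crank is at about 6.27 rad by my camera estimate (6.15 needed), and the brown bottle and wide jar are still standing; no verdict came back from the judge.

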